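Glue a shoe sole and hold it in the bench press

TASK

Press the orange nozzle cap of the red glue can all the way down and let it spring back up. Then push the sprung handle of the green bench press down until its pointer stands in the green part of the scale, keep it there for at least three seconds without ever letting the pointer reach the red, and finish the program while still holding it in the green. Do not press the cap of the blue cleaner can, and leave the water bottle, wax jar and wooden stick where they are.

Things in the scene. Friction and masses are not known exactly. Their poses are not given: they have to be found in the camera images.
- press: Green bench press, fixed. Origin: on the bench, straight below the pressing rod. Base plate 130 mm (x) by y from -185 to +85 mm, 20 mm thick; column at the -y end; head 45 mm wide reaching from it to y = +30 mm, top at 135 mm. A tan sole blank (fixed) lies under the rod. The handle hinge is at (0, -130, 170) mm, its axis along x; the handle reaches to +y over the head.
- handle (a joint): Handle, rad: 0 = up against its stop (sloping 0.34 rad upward towards the press's +y), grows as it is pushed down, level at 0.34, bottom stop 0.56. The pointer is in the green from 0.27 to 0.41; the red begins at 0.46. Sprung: pushing down on the pad takes about 3 N to start, about 8 N in the green; it springs back if let go.
- handle_pad (a point): Centre of the top of the black hand pad (50 mm across by 60 mm along the handle, 20 mm thick) at the handle's free end, 240 mm along it from the hinge axis and 14 mm above its centre line. Axes: the press's at rest, turning with the handle. 263 mm above the bench at rest, 184 mm in mid green; green is 201 to 167 mm, red below 155 mm.
- glue_top (a point): Centre of the top of the orange nozzle cap of the red glue can with a yellow band (can 52 mm diameter, in a bench holder 76 mm wide, fixed). The cap is 32 mm in diameter, 16 mm tall, its top 174 mm above the bench; z is up. The small black jet points to the press.
- glue_cap (a joint): Travel of the orange cap, m: 0 = up, 0.008 = all the way down (stop). Spring: 2 N to start, 6 N at the bottom.
- cleaner_top (a point): Centre of the top of the white cap of the blue cleaner can, same size and build as the glue can, about 100 mm beside it; which of the two stands nearer the robot varies. Not to be pressed.
- cleaner_cap (a joint): Travel of the white cap, m: 0 = up. Must stay up.
- water: Clear water bottle with a blue cap, 62 mm diameter, 200 mm tall, loose, beyond the column end of the press. Origin at its underside.
- wax: Amber wax jar with black lid, 56 mm diameter, 50 mm tall, loose, at the robot's side of the press. Origin at its underside.
- stick: Wooden sanding stick 160 by 40 by 16 mm, loose, lying on the far side of the press. Origin at the centre of its underside, x along its length.
- scale_green (a point): Middle of the green part (17 mm long) on top of the curved scale that stands over the press's column, radius 122 mm about the hinge axis, 30 mm wide: white, green, white, red towards +y. The thin black pointer fixed to the handle runs up the scale's +x side and over its top, and moves towards +y as the handle goes down.

How it is judged (in metres and radians):
On the way, in this order (a step that is already met when the one before it is completed fails the run):
1. the glue can's orange cap is pressed down (value of joint glue_cap above 0.006 m), for 0.05 s.
2. the orange cap is let up again (value of joint glue_cap below 0.001 m), for 0.1 s.
3. the pointer has been held in the green (value of joint handle between 0.27 and 0.41 rad), for 2 s.
At the end, for the whole second after the job is handed in: The robot is still pressing the handle with more than 2 N and holds it in the green (0.27 to 0.41 rad); both spray caps are up (within 1 mm); bottle, jar and stick are within 30 mm of where they began (all of step 3 and contact force between any of the fingers, the arm and press above 2 N and value of joint each of glue_cap, cleaner_cap below 0.001 m and distance of each of water, wax, stick from where it was at the start of the episode below 0.03 m); the arm keeps its last pose, push and grip.
It fails at once if the pointer reached the red (value of joint handle above 0.46 rad).
It fails at once if the cleaner can's white cap was pressed (value of joint cleaner_cap above 0.003 m).
It fails at once if the bottle, jar or stick was pushed away or tipped over (distance of any of water, wax, stick from where it was at the start of the episode above 0.03 m or angle between any of water, wax's own z axis and vertical above 0.6 rad).
It also fails if it takes over 45 s, if anything falls off the work surface, if the arm or the gripper's body presses on something with over 40 N, if the wrist force passes 120 N, or if a joint passes its speed limit or range.

ROBOT

A 7-joint arm with a two-finger parallel gripper is mounted at the origin on the work surface. World frame = base frame: x ahead of the robot, y to its left, z up, the work surface at z = 0. Lengths are in m, angles in degrees, forces in N, time in s.
With the tool pointing down it reaches from about 0.425 to 0.875 m from the base axis. Payload 4.7 kg.
Tool frame: the origin (TCP) lies midway between the tips of the shut fingers; the grasp point (between the pads) lies 19 mm behind it (env.grip_point_offset is the distance from the TCP to the grasp point, in m); z points along the fingers, y is the line along which they close (so a half turn about z gives the same grasp; the last joint's range is limited). The gripper opens to 87 mm and grips with 3 to 60 N. Pads are 19 mm wide; open, the fingers measure 117 mm over their backs; the gripper's body (75 mm by 190 mm) begins 51 mm behind the grasp point.
Start: joints at [76.209, 18.392, -4.016, 83.108, 1.295, 78.541, -3.26], TCP at [0.164, -0.629, 0.223] pointing down, gripper open.
Joint ranges: [-163.93, 163.93], [-17.29, 119.83], [-79.2, 71.16], [3.27, 140.29], [-89.18, 269.18], [5.43, 117.66], [-154.24, 154.24]. Speed limits (degrees/s): [147.25, 147.25, 180, 180, 180, 180, 180].

INTERFACE

Orientations are given as [roll, pitch, yaw] about the fixed x, y, z axes, in that order (R = Rz(yaw) Ry(pitch) Rx(roll)).
In Python, from cell import env gives the robot as it stands.
- The arm moves only by the shell command python3 -m jog 'ROWS' [FORCE]. ROWS is JSON, a list of rows, each a list of 7 numbers: the shift along the tool's x, y, z in m, then the turn, a rotation vector about the tool's x, y, z in rad, then the finger opening in m, from 0 to 0.087. A call has 1 to 12 rows; each row shifts and turns the commanded pose from where the row before left it, along the tool's axes as they then stand; what a row does not reach is not made up. A row lasts 1/12 s, in which the tool goes at most 41.7 mm and 7.16 degrees, less where a joint would pass 70% of its speed; a pose out of reach is approached as far as the arm can. A call is refused whole if a number of a shift passes 0.0417 or a number of a turn 0.125, either way. A call with a gripper value outside its range is refused whole. The fingers move at their own pace and stop on an object; FORCE is the grip in N (left out, the last holds). Time passes only in rows, so rows that do not move let the fingers close. It gives the time, the measured TCP pose, the force, the opening and the grip force at its end, in the units of the state.
- env.get_obs(): the state, without advancing time (a new reading comes with each control period).
- env.read_camera(name): name is "scene" or "top" or "wrist"; returns the picture (400x640x3 uint8, blue, green, red); there is no depth.
- env.get_calibration(name): a dict with "fov_y" (degrees; the focal length in pixels is half the picture's height over the tangent of half this angle, whatever the lens; pixels are square), "cx", "cy" (the principal point, pixels), "pose" (4x4, takes a point from camera to world coordinates). Camera axes: x right, y up, looking along -z (the intrinsics and any distortion apply to the point x, -y, -z); pixel columns grow to the right and rows downward; lengths in m; the calibration is good to about 2 mm. A picture is of the moment at which its call begins: read the wrist's pose just before it. get_calibration takes no time and is no camera call; for the wrist camera it gives the pose at the moment of the call.
- env.sign_off(): hands the job in; it is judged then, once.
The state is a dict: "time_s": time; "qpos": joint angles; "joint_velocities": joint speeds; "effort": joint torques, N m; "tool_pos": TCP position; "tool_rot": TCP orientation; "force": force on the tool from outside, world axes, zero at the start; "wrist_torque": the same for the moment, N m; "grip_width": finger opening in m; "grasp_force": force on a finger pad.
Only numpy, scipy, OpenCV 4.12 (cv2) and the standard library are available. Lean on these libraries where they do the work, as an engineer would, in place of code of your own. Each camera call takes 0.05 s, during which the arm holds its last target. There are 200 camera calls.

## Working session

There is one attempt and no reset: what is moved stays moved. The work goes in short steps, Python scripts to look and compute and a shell command to move; the robot and the scene stay as the last step left them, time stands still between calls to the robot, and variables do not carry over. Pictures are saved under pics/ and viewed, at most 10 in all, crops included, and the job is handed in when it is done.

```bash
mkdir -p pics; python3 - <<'E'
from cell import env
import cv2, numpy as np
np.set_printoptions(precision=4,suppress=True)
for n in("scene","top"):
    im=env.read_camera(n); cv2.imwrite(f"pics/{n}0.png",im); c=env.get_calibration(n); print(n,c)
o=env.get_obs(); print(o)
E
```

```text
scene {'fov_y': 42.417478134342716, 'cx': 324.2086022267256, 'cy': 203.82275146470073, 'pose': array([[ 0.8459, -0.3516,  0.401 ,  1.0888],
       [ 0.5333,  0.5655, -0.6291, -0.8551],
       [-0.0056,  0.746 ,  0.6659,  0.9784],
       [ 0.    ,  0.    ,  0.    ,  1.    ]])}
top {'fov_y': 56.06969321664657, 'cx': 319.29402237444106, 'cy': 198.29969807733576, 'pose': array([[-0.0072,  0.9983, -0.0584,  0.5231],
       [-0.9999, -0.008 , -0.0142, -0.1348],
       [-0.0147,  0.0583,  0.9982,  1.1122],
       [ 0.    ,  0.    ,  0.    ,  1.    ]])}
{'time_s': 0.1, 'qpos': array([76.2086, 18.4367, -4.0154, 83.168 ,  1.2955, 78.5423, -3.2608]), 'joint_velocities': array([ 0.0916, -0.0781,  0.1223, -0.0958,  0.0462,  0.0167,  0.0827]), 'effort': array([ -0.0004, -49.2572,  -0.406 , -31.3401,  -0.0641,   0.0396,
         0.0001]), 'tool_pos': array([ 0.1637, -0.6285,  0.2215]), 'tool_rot': array([-179.8983,    0.0061,   14.6002]), 'force': array([ 0.0537, -0.2592, -0.2155]), 'wrist_torque': array([ 0.0094,  0.0355, -0.0201]), 'grasp_force': 0.0, 'grip_width': 0.08683303092951444}
```

View pics/scene0.png

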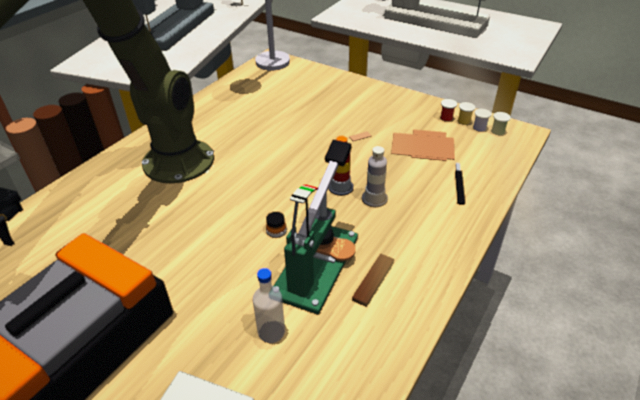

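View pics/top0.png

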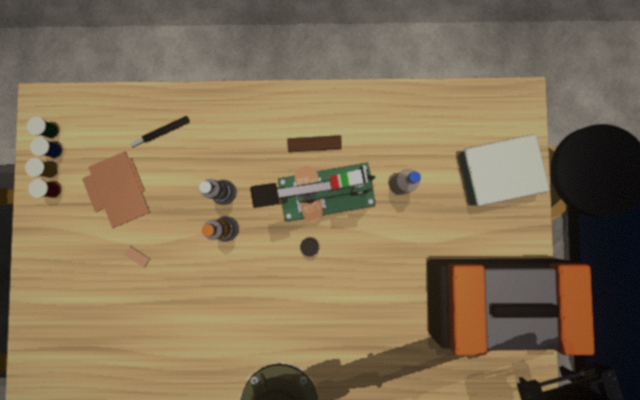

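The scene view shows the pad at (339,152) largely covering the orange glue cap at (344,140), with the cleaner cap at (378,153). In the top view the glue cap is at (209,231), the cleaner cap at (206,187) and the pad at (264,195). The press's +y points left in the image, with the scale at about (345,180). Next I'll measure these positions.

```bash
cat > h.py <<'E'
import cv2, numpy as np
from cell import env
np.set_printoptions(precision=4,suppress=True)
def ray(c,u,v):
    f=200/np.tan(np.radians(c["fov_y"]/2)); P=c["pose"]
    d=P[:3,:3]@np.array([(u-c["cx"])/f,-(v-c["cy"])/f,-1]); return P[:3,3],d/np.linalg.norm(d)
def plane(c,u,v,z):
    o,d=ray(c,u,v); return o+d*(z-o[2])/d[2]
def tri(c1,p1,c2,p2):
    o,d=ray(c1,*p1);q,e=ray(c2,*p2)
    s=np.linalg.lstsq(np.c_[d,-e],q-o,rcond=None)[0]; a,b=o+s[0]*d,q+s[1]*e
    return (a+b)/2,np.linalg.norm(a-b)
def blob(im,lo,hi,box):
    x0,y0,x1,y1=box; m=cv2.inRange(cv2.cvtColor(im,cv2.COLOR_BGR2HSV)[y0:y1,x0:x1],lo,hi)
    n,l,s,c=cv2.connectedComponentsWithStats(m); i=1+np.argmax(s[1:,4]); return c[i]+[x0,y0],s[i]+[x0,y0,0,0,0]
E
python3 - <<'E'
from h import *
t=cv2.imread("pics/top0.png");s=cv2.imread("pics/scene0.png")
T=env.get_calibration("top");S=env.get_calibration("scene")
O=((5,150,120),(20,255,255))
g,st=blob(t,*O,(190,215,230,250)); print("glue top",g,st,plane(T,*g,.174))
g2,st=blob(s,*O,(325,125,360,165)); print("glue scene",g2,st); print(tri(T,g,S,g2))
W=((0,0,130),(180,70,255))
g,st=blob(t,*W,(190,170,225,205)); print("clean",g,st,plane(T,*g,.174))
g2,st=blob(s,*W,(366,144,388,162)); print(g2,st,tri(T,g,S,g2))
K=((0,0,0),(180,255,50))
p,st=blob(t,*K,(245,175,280,212)); print("pad",p,st,plane(T,*p,.263))
p2,st=blob(s,*K,(320,135,356,170)); print(p2,st,tri(T,p,S,p2))
G=((40,120,60),(80,255,255))
G=((50,100,90),(75,255,255))
q,st=blob(t,*G,(330,165,360,195)); print("green",q,st,plane(T,*q,.29))
cv2.imwrite("pics/c1.png",np.hstack([cv2.resize(t[160:260,190:290],(400,400)),cv2.resize(s[110:210,300:400],(400,400))]))
E
```

```text
glue top [207.5315 229.8829] [202 225  12  11 111] [0.5011 0.1587 0.174 ]
glue scene [341.7049 138.3115] [336 135  12   7  61]
(array([0.5009, 0.1589, 0.173 ]), np.float64(0.0003745122320097642))
clean [204.6143 186.1929] [199 179  14  17 140] [0.6109 0.1672 0.174 ]
[377.8462 149.5   ] [372 146  12   8  78] (array([0.6098, 0.1667, 0.1724]), np.float64(0.0031137624673516734))
pad [264.3511 194.8426] [252 184  27  22 470] [0.5817 0.0021 0.263 ]
[338.3533 152.4527] [325 141  26  25 433] (array([0.5823, 0.0037, 0.2526]), np.float64(5.532092148090258e-05))
green [344.1111 178.9667] [341 172   8  15  90] [ 0.6133 -0.1779  0.29  ]
```

View pics/c1.png

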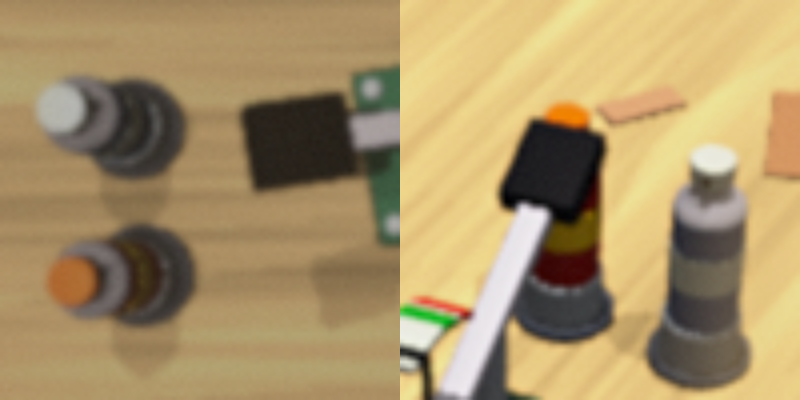

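The crop shows the cap, cleaner and pad clearly separated: the glue cap is the orange one nearer the robot. My measurements are glue cap (0.501, 0.159, 0.173), cleaner (0.610, 0.167) and pad (0.582, 0.003, 0.255). I'll raise the arm with the fingers shut, then travel.

```bash
python3 -m jog '[[0,0,-0.03,0,0,0,0],[0,0,-0.03,0,0,0,0],[0,0,-0.03,0,0,0,0],[0,0,-0.03,0,0,0,0],[0,0,-0.03,0,0,0,0],[0,0,-0.03,0,0,0,0]]' 20
python3 -m jog '[[0.0287,-0.0205,0,0,0,0,0],[0.0287,-0.0205,0,0,0,0,0],[0.0287,-0.0205,0,0,0,0,0],[0.0287,-0.0205,0,0,0,0,0],[0.0287,-0.0205,0,0,0,0,0],[0.0287,-0.0205,0,0,0,0,0],[0.0287,-0.0205,0,0,0,0,0],[0.0287,-0.0205,0,0,0,0,0],[0.0287,-0.0205,0,0,0,0,0],[0.0287,-0.0205,0,0,0,0,0],[0.0287,-0.0205,0,0,0,0,0],[0.0287,-0.0205,0,0,0,0,0]]'
```

```text
time_s: 0.6
tool_pos: [0.1637, -0.6286, 0.4036]
tool_rot: [-180.0, 0.0, 14.6]
force: [0.1, -1.4, 0.2]
grip_width: 0.0547
grasp_force: 0.0
time_s: 1.6
tool_pos: [0.4357, -0.3026, 0.4023]
tool_rot: [-180.0, 0.0, 14.6]
force: [1.0, -0.2, 0.3]
grip_width: 0.0001
grasp_force: 0.0
```

```bash
python3 -m jog '[[0.015,-0.0358,0,0,0,0,0],[0.015,-0.0358,0,0,0,0,0],[0.015,-0.0358,0,0,0,0,0],[0.015,-0.0358,0,0,0,0,0],[0.015,-0.0358,0,0,0,0,0],[0.015,-0.0358,0,0,0,0,0],[0.015,-0.0358,0,0,0,0,0],[0.015,-0.0358,0,0,0,0,0],[0.015,-0.0358,0,0,0,0,0],[0.015,-0.0358,0,0,0,0,0],[0.015,-0.0358,0,0,0,0,0],[0.015,-0.0358,0,0,0,0,0]]'
python3 -m jog '[[0,0,0.036,0,0,0,0],[0,0,0.036,0,0,0,0],[0,0,0.036,0,0,0,0],[0,0,0.036,0,0,0,0],[0,0,0.036,0,0,0,0],[0,0,0.025,0,0,0,0],[0,0,0,0,0,0,0]]'
python3 - <<'E'
from h import *
o=env.get_obs();print(o["tool_pos"],o["qpos"])
im=env.read_camera("wrist");s=env.read_camera("scene")
cv2.imwrite("pics/w1.png",np.vstack([im[100:400],cv2.resize(s[80:230,220:540],(640,300))]))
E
```

```text
time_s: 2.6
tool_pos: [0.5007, 0.1586, 0.4025]
tool_rot: [180.0, -0.0, 14.6]
force: [0.8, 1.0, -0.2]
grip_width: 0.0002
grasp_force: 0.0
time_s: 3.18
tool_pos: [0.4971, 0.1554, 0.1919]
tool_rot: [-180.0, 0.6, 14.6]
force: [-1.4, -0.7, -0.5]
grip_width: 0.0004
grasp_force: 0.0
[0.4971 0.1554 0.1919] [  25.7489    8.1334  -49.3447  101.8884    6.2984   73.4735 -100.5612]
```

View pics/w1.png

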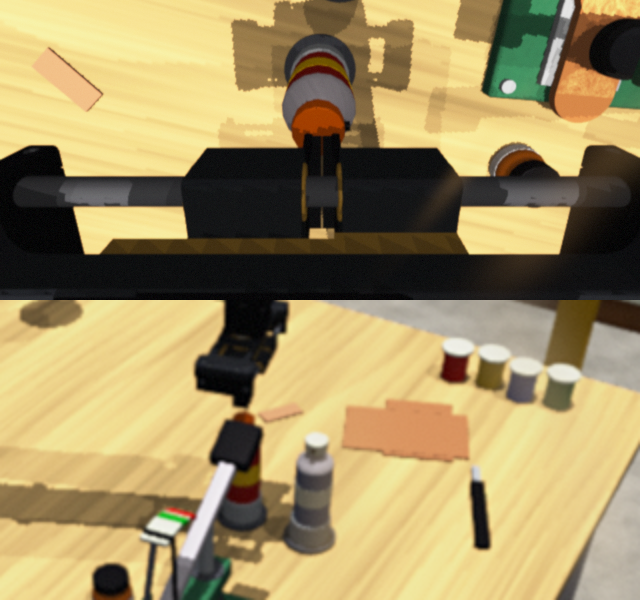

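The wrist view shows the shut fingertips just above the orange cap, at about (320,235) in the crop, and slightly short in x. I'll correct by 4 mm and press.

```bash
python3 -m jog '[[0.005,-0.0025,0,0,0,0,0],[0,0,0.007,0,0,0,0],[0,0,0.007,0,0,0,0],[0,0,0.004,0,0,0,0],[0,0,0.004,0,0,0,0],[0,0,0.004,0,0,0,0],[0,0,0,0,0,0,0],[0,0,0,0,0,0,0]]'
```

```text
time_s: 3.95
tool_pos: [0.5052, 0.1606, 0.1718]
tool_rot: [180.0, 0.0, 14.6]
force: [-1.3, -1.1, 2.3]
grip_width: 0.0004
grasp_force: 1.6
```

```bash
python3 -m jog '[[-0.002,0.001,0.002,0,0,0,0],[-0.002,0.001,0.002,0,0,0,0],[0,0,0.003,0,0,0,0],[0,0,0,0,0,0,0],[0,0,0,0,0,0,0],[0,0,0,0,0,0,0]]'
```

```text
time_s: 4.45
tool_pos: [0.5031, 0.1586, 0.1664]
tool_rot: [-180.0, -0.2, 14.6]
force: [0.4, 0.6, 10.0]
grip_width: 0.0005
grasp_force: 5.1
```

10 N with the tip at 0.1664 m means the cap is on its stop. I'll release it and move over the pad.

```bash
python3 -m jog '[[0,0,-0.01,0,0,0,0],[0,0,-0.025,0,0,0,0],[0,0,-0.035,0,0,0,0],[0,0,-0.035,0,0,0,0],[0,0,-0.035,0,0,0,0],[0,0,-0.01,0,0,0,0],[0,0,0,0,0,0,0]]'
python3 -m jog '[[0.0055,0.024,0,0,0,0,0],[0.0055,0.024,0,0,0,0,0],[0.0055,0.024,0,0,0,0,0],[0.0055,0.024,0,0,0,0,0],[0.0055,0.024,0,0,0,0,0],[0.0055,0.024,0,0,0,0,0],[0.005,0.024,0,0,0,0,0],[0,0,0,0,0,0,0]]'
python3 - <<'E'
from h import *
t=env.read_camera("top");s=env.read_camera("scene")
print(env.get_obs()["tool_pos"])
g,st=blob(s,(5,150,120),(20,255,255),(325,125,360,165)); print("cap",g,st)
cv2.imwrite("pics/p1.png",np.hstack([cv2.resize(t[140:240,190:290],(400,400)),cv2.resize(s[90:190,290:390],(400,400))]))
E
```

```text
time_s: 5.03
tool_pos: [0.5027, 0.1579, 0.3173]
tool_rot: [179.9, -0.2, 14.6]
force: [0.2, 0.7, 0.1]
grip_width: 0.0005
grasp_force: 0.0
time_s: 5.7
tool_pos: [0.5812, -0.0026, 0.311]
tool_rot: [179.9, 0.3, 14.1]
force: [0.1, -1.5, -1.0]
grip_width: 0.0006
grasp_force: 0.0
[0.5799 0.0033 0.3119]
cap [341.6032 138.2063] [336 135  12   7  63]
```

View pics/p1.png

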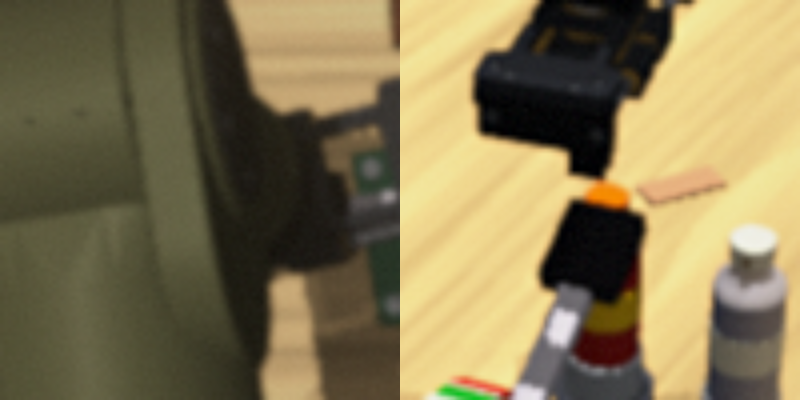

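The orange cap is back at its original pixel (342,138), and the shut fingers stand over the black pad. I'll press down in stages.

```bash
python3 -m jog '[[0,-0.001,0.02,0,0,0,0],[0,-0.001,0.015,0,0,0,0],[0,-0.001,0.01,0,0,0,0],[0,-0.001,0.007,0,0,0,0],[0,-0.001,0.007,0,0,0,0],[0,-0.001,0.007,0,0,0,0],[0,-0.001,0.007,0,0,0,0],[0,-0.001,0.007,0,0,0,0],[0,-0.001,0.007,0,0,0,0],[0,0,0,0,0,0,0],[0,0,0,0,0,0,0]]'
```

```text
time_s: 6.72
tool_pos: [0.5791, 0.0144, 0.228]
tool_rot: [-180.0, -0.1, 14.6]
force: [0.1, 3.0, 5.5]
grip_width: 0.0005
grasp_force: 2.5
```

```bash
python3 -m jog '[[0,-0.001,0.005,0,0,0,0],[0,-0.001,0.005,0,0,0,0],[0,-0.001,0.005,0,0,0,0],[0,-0.001,0.005,0,0,0,0],[0,-0.001,0.005,0,0,0,0],[0,0,0.005,0,0,0,0],[0,0,0.005,0,0,0,0],[0,0,0.004,0,0,0,0],[0,0,0,0,0,0,0],[0,0,0,0,0,0,0],[0,0,0,0,0,0,0]]'
python3 - <<'E'
from h import *
s=env.read_camera("scene");t=env.read_camera("top")
cv2.imwrite("pics/p2.png",np.hstack([cv2.resize(t[150:220,300:400],None,fx=4,fy=5.714),cv2.resize(s[130:230,270:370],(400,400))]))
E
```

```text
time_s: 7.63
tool_pos: [0.5782, 0.0202, 0.19]
tool_rot: [-179.9, -0.2, 14.7]
force: [-0.4, 4.1, 7.1]
grip_width: 0.0005
grasp_force: 3.8
```

View pics/p2.png

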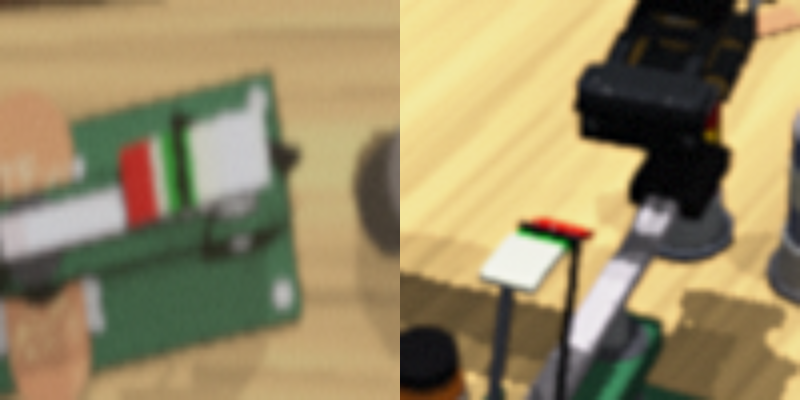

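The top view shows the black pointer inside the green, at about (178,150) in the crop, with green on both sides. I'll nudge 3 mm further and hold.

```bash
Z=0; python3 -m jog '[[0,0,0.003,0,0,0,0],[0,0,0,0,0,0,0],[0,0,0,0,0,0,0],[0,0,0,0,0,0,0],[0,0,0,0,0,0,0],[0,0,0,0,0,0,0],[0,0,0,0,0,0,0],[0,0,0,0,0,0,0],[0,0,0,0,0,0,0],[0,0,0,0,0,0,0],[0,0,0,0,0,0,0],[0,0,0,0,0,0,0]]'
python3 -m jog '[[0,0,0,0,0,0,0],[0,0,0,0,0,0,0],[0,0,0,0,0,0,0],[0,0,0,0,0,0,0],[0,0,0,0,0,0,0],[0,0,0,0,0,0,0],[0,0,0,0,0,0,0],[0,0,0,0,0,0,0],[0,0,0,0,0,0,0],[0,0,0,0,0,0,0],[0,0,0,0,0,0,0],[0,0,0,0,0,0,0]]'
python3 -m jog '[[0,0,0,0,0,0,0],[0,0,0,0,0,0,0],[0,0,0,0,0,0,0],[0,0,0,0,0,0,0],[0,0,0,0,0,0,0],[0,0,0,0,0,0,0],[0,0,0,0,0,0,0],[0,0,0,0,0,0,0],[0,0,0,0,0,0,0],[0,0,0,0,0,0,0],[0,0,0,0,0,0,0],[0,0,0,0,0,0,0]]'
python3 -m jog '[[0,0,0,0,0,0,0],[0,0,0,0,0,0,0],[0,0,0,0,0,0,0],[0,0,0,0,0,0,0],[0,0,0,0,0,0,0],[0,0,0,0,0,0,0],[0,0,0,0,0,0,0],[0,0,0,0,0,0,0],[0,0,0,0,0,0,0],[0,0,0,0,0,0,0],[0,0,0,0,0,0,0],[0,0,0,0,0,0,0]]'
python3 - <<'E'
from h import *
s=env.read_camera("scene");t=env.read_camera("top")
cv2.imwrite("pics/p3.png",np.hstack([cv2.resize(t[150:220,300:400],None,fx=4,fy=5.714),cv2.resize(s[130:230,270:370],(400,400))]))
E
```

```text
time_s: 8.73
tool_pos: [0.5782, 0.0203, 0.1871]
tool_rot: [-179.9, -0.2, 14.7]
force: [-1.2, 4.1, 8.0]
grip_width: 0.0003
grasp_force: 3.9
time_s: 9.73
tool_pos: [0.5782, 0.0204, 0.1871]
tool_rot: [-179.9, -0.2, 14.7]
force: [-1.0, 3.5, 8.1]
grip_width: 0.0007
grasp_force: 3.9
time_s: 10.73
tool_pos: [0.5782, 0.0203, 0.1871]
tool_rot: [-179.9, -0.2, 14.7]
force: [-2.0, 4.9, 8.4]
grip_width: 0.0004
grasp_force: 3.9
time_s: 11.73
tool_pos: [0.5782, 0.0203, 0.1871]
tool_rot: [-179.9, -0.2, 14.7]
force: [-1.0, 5.0, 7.7]
grip_width: 0.0004
grasp_force: 3.9
```

View pics/p3.png

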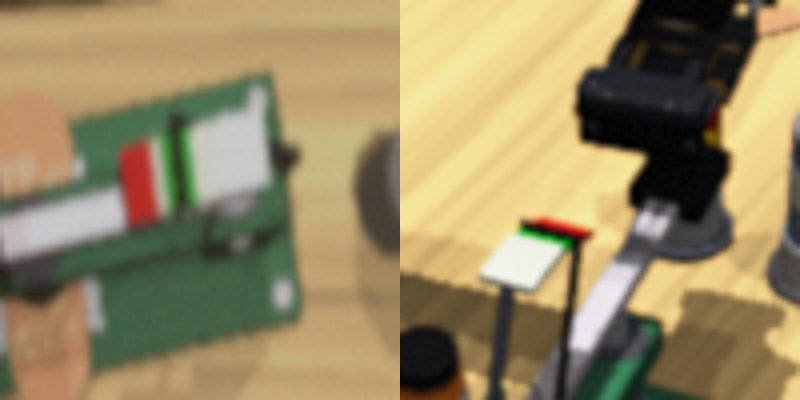

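The pointer stands in mid green, at about (178,160) in the crop. It has held there for 4 s with a steady push of about 8 N, so I'm handing in.

```bash
python3 -c "
from cell import env
print(env.sign_off())"
```

```text
the job is handed in; nothing more can be done
None
```

I pressed the orange cap to its stop and it sprang back up, then held the press handle in mid green for over 4 s at about 8 N and handed the job in while still holding; the sign-off gave no verdict.

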